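# Unlock the tool chest and hold its sprung lid just below balance

### The arm

A 7-joint arm with a two-finger parallel gripper is mounted at the origin on the work surface. World frame = base frame: x ahead of the robot, y to its left, z up, the work surface at z = 0. Lengths are in m, angles in rad, forces in N, time in s.
With the tool pointing down it reaches from about 0.4 to 0.925 m from the base axis. Payload 4.1 kg.
Tool frame: the origin (TCP) lies midway between the tips of the shut fingers; the grasp point (between the pads) lies 19 mm behind it; z points along the fingers, x is the direction in which the jaws open and shut, and the axes are right-handed (so a half turn about z gives the same grasp; the last joint's range is limited). The gripper opens to 85 mm and grips with 20 to 120 N. Pads are 22 mm wide; open, the fingers measure 114 mm over their backs; the gripper's body (76 mm by 85 mm) begins 54 mm behind the grasp point. The pads swing forward as they close: fully open they stand 13 mm farther back than shut.
Start: joints at [1.214, 0.398, 0.045, 1.537, -0.019, 1.207, -0.051], TCP at [0.166, -0.629, 0.231] pointing down, gripper open.
Joint ranges: [-2.82, 2.82], [-0.49, 2.23], [-1.37, 1.46], [0, 2.46], [-1.36, 4.5], [0.23, 2], [-2.94, 2.94]. Speed limits (rad/s): [2.57, 2.57, 3.14, 3.14, 3.14, 3.14, 3.14].

### API

Orientations are given as [roll, pitch, yaw] about the fixed x, y, z axes, in that order (R = Rz(yaw) Ry(pitch) Rx(roll)).
In Python, from cell import telemetry, read_camera, order, recognise gives the robot as it stands. The module is installed in compiled form; this text tells all that it offers.
- The arm moves only by the tool play_rows, never from a script. Its argument "increments" is a list of rows, each a list of 6 numbers: the shift along the world's x, y, z in mm, then the turn, a rotation vector about the world's x, y, z in degrees. In form: [[x, y, z, wx, wy, wz], ...]. A call has 1 to 5 rows; each row shifts and turns the commanded pose from where the row before left it; what a row does not reach is not made up. A row lasts 1/12 s, in which the tool goes at most 41.7 mm and 7.16 degrees, less where a joint would pass 70% of its speed; a pose out of reach is approached as far as the arm can. A call with a gripper value outside its range is refused whole. "claw" is the opening, from -1 (shut) to 1 (fully open), set as the call begins (left out, the last holds). The fingers move at their own pace and stop on an object; "newtons" is the grip in N (left out, the last holds). Time passes only in rows, so rows that do not move let the fingers close. It gives the time, the measured TCP pose, the force and the opening at its end, in the units of the state.
- telemetry.get_state(): the state, without advancing time (a new reading comes with each control period).
- read_camera(name): name is "scene" or "top" or "wrist"; returns a dict with "image" (420x560x3 uint8, red, green, blue), "range_z" (420x560 float32, m along the optical axis (not along the pixel's ray), 0 where there is no reading), "mtx" (3x3 intrinsics, pixels), "R" (3x3) and "t" (3): a world point X has camera coordinates R X + t; the wrist camera has in their place "mount" (4x4, takes a point from camera to tool coordinates, whose origin is the TCP and whose axes are the tool frame's). Camera axes: x right, y down, z forward; pixel columns grow to the right and rows downward; lengths in m; the calibration is good to about 2 mm. The wrist camera is an equidistant fisheye: a pixel r from the principal point sees the ray r / f radians off the axis. A picture is of the moment at which its call begins: read the wrist's pose just before it.
- order.job_done(): hands the job in, once; it reports no verdict.
Trained networks look in a picture, given as the dict that the camera call returned (one of the last four; its "shot" number tells which), for a name from the list of things; names that differ only in an ending like _2 or _b are one class to them, and where a whole thing is asked for, a point or a joint stands for the part that bears it (a point fixed in the world has none). Each returns a list of dicts, best first, with "score" (0 to 1); they miss things now and then, are a little off and sometimes report something else, mostly with a low value. They report only what shows in the picture. A call takes as long as a camera call.
- recognise(picture, query): "centre" ([column, row] in pixels, amid what is visible of it).
The state is a dict: "t": time; "joints": joint angles; "qd": joint speeds; "joint_efforts": joint torques, N m; "ee_pos": TCP position; "ee_rot": TCP orientation; "wrist_force": force on the tool from outside, world axes, zero at the start; "moment": the same for the moment, N m; "width": opening from 0.0 (shut) to 1.0 (fully open).
Only numpy, scipy, OpenCV 4.12 (cv2) and the standard library are available. Lean on these libraries where they do the work, as an engineer would, in place of code of your own. Each camera call takes 0.05 s, during which the arm holds its last target.

### The job

The helper spring of the tool chest's lid is to be adjusted while you hold the lid for a colleague: slide the lock carriage on top of the chest all the way back to its rear stop, then lift the lid by its handle past its balance point (60 degrees from shut) to about 70 degrees or more, and bring it back down to about ten degrees below the balance point. Finish holding it there, still, with the gripper: do not let go, the job ends while you hold. Leave the things lying around the chest where they are.

Things in the scene. Friction and masses are not known exactly. Their poses are not given: they have to be found in the camera images.
- chest: Red chest fixed on the table, 190 (x, depth) x 340 (y, width) x 100 mm high. Origin: centre of underside. Its x points from its front (lid handle) to its back (hinge side), y to its left, z up; yaw within 0.3 rad. The lid covers the right part; the lock rail runs on top of the left part. On the right side a thin quarter-circle quadrant, radius 120 mm about the hinge (top 228 mm high), has a brass stud at 60 deg.
- lid_hinge (a point): Point on the lid's hinge axis at the middle of the lid's width, 105 mm above the table, 85 mm behind the chest's centre and 30 mm to its right. The axis runs along the chest's y. Fixed to the chest.
- lid_handle (a point): Middle of the lid's handle, a round steel bar 12 mm thick along the chest's y, 118 mm free between its end arms; 225 mm from the hinge axis in the lid's plane, so 105 mm above the table when shut. The 44 mm between bar and lid edge (chest front) is open: it can be pinched from straight above, a finger each side, and turns in the fingers as the lid swings. Moves with the lid.
- lid_panel (a joint): Lid angle, rad: 0 shut and level, grows as the front rises up and back; stop at 1.5. Dark steel lid 175 x 245 x 8 mm, 0.9 kg, with a helper spring. Balance at 1.047 (60 deg): below it the lid falls shut, above it the spring carries it open. Lifting takes about 2 N at the bar from shut, less towards balance. While locked it rises only about 2 deg.
- lock_carriage (a joint): Lock carriage position, m: 0 (front) to 0.12 (rear stop, unlocked), growing along chest +x. It starts within 25 mm of the front end, its claw over a tongue on the lid's left edge, which keeps the lid shut; clear of it beyond 0.035. About 2 N to slide; stays where it is left.
- lock_grip (a point): Point on the axis of the carriage's upright black grip, 19 mm below its top, 152 mm above the table. The grip is 16 mm along the rail (chest x) by 24 mm across (chest y) and its sides are free for 45 mm down from its top. Moves with the carriage.
- jug: Bystander, leave it where it is: yellow plastic oil jug with black cap, 55 x 100 x 220 mm high, upright.
- can: Bystander, leave it where it is: dark metal can, 68 mm diameter, 170 mm high, upright.
- screwdriver: Bystander, leave it where it is: screwdriver lying on the table.
- wrench: Bystander, leave it where it is: wrench lying on the table.
- carton: Bystander, leave it where it is: cardboard carton 70 x 110 x 60 mm high.
- bearing: Bystander, leave it where it is: steel bearing ring, 52 mm outside, 16 mm high, lying flat.

How it is judged:
On the way, in this order (a step that is already met when the one before it is completed fails the run):
1. the lock carriage is at its rear stop, the lid still shut (value of joint lock_carriage above 0.113 m and value of joint lid_panel below 0.15 rad), for 0.2 s.
2. the lid has been raised past its balance point, beyond 66 degrees (value of joint lid_panel above 1.15 rad), for 0.1 s.
At the end, for the whole second after the job is handed in: The gripper holds the lid still (under 0.05 rad/s) between 0.76 and 0.99 rad (43.5 to 56.7 degrees, balance at 60), with finger contact over 0.3 N and no bystander touching the chest or lid; the lock carriage is still within 12 mm of its rear stop (value of joint lid_panel between 0.76 and 0.99 rad and velocity of joint lid_panel between -0.05 and 0.05 rad/s and contact force between the fingers and lid_panel above 0.3 N and value of joint lock_carriage above 0.108 m and contact force between each of jug, can, screwdriver, wrench, carton, bearing and chest below 0.2 N); the arm keeps its last pose, push and grip.
It fails at once if a bystander is pushed more than 30 mm or lifted (distance of any of jug, can, screwdriver, wrench, carton, bearing from where it was at the start of the episode above 0.03 m).
It fails at once if an upright bystander is tipped (angle between any of jug, can's own z axis and vertical above 0.35 rad).
It also fails if it takes over 54 s, if anything falls off the work surface, if the arm or the gripper's body presses on something with over 40 N, if the wrist force passes 120 N, or if a joint passes its speed limit or range.

## Working session

There is one attempt and no reset: what is moved stays moved. The work goes in short steps, Python scripts to look and compute and a tool call to move; the robot and the scene stay as the last step left them, time stands still between calls to the robot, and variables do not carry over. Pictures are saved under pics/ and viewed, and the job is handed in when it is done.

Besides the shell and the picture viewer there is one more tool, called after ">>>" by a JSON object that holds its "method" and its "body", one argument or row to a line. play_rows: Moves the arm, as the interface text tells. Its arguments: {"type":"object","properties":{"increments":{"type":"array"},"claw":{"type":"number"},"newtons":{"type":"number"}},"required":["increments"]}

```bash
mkdir -p pics
cat > h.py <<'E'
import numpy as np, cv2
from cell import telemetry, read_camera, order, recognise
def save(p,n): cv2.imwrite('pics/'+n+'.png',p['image'][:,:,::-1])
def w(p,u,v,z=None):
    K=p['mtx'];R=np.array(p['R']);t=np.array(p['t'])
    d=np.array([(u-K[0,2])/K[0,0],(v-K[1,2])/K[1,1],1.])
    o=-R.T@t; r=R.T@d
    if z is None: return o+r*p['range_z'][int(v),int(u)]
    return o+r*(z-o[2])/r[2]
E
python3 - <<'E'
from h import *
s=telemetry.get_state();print(s)
for c in ['scene','top']:
    p=read_camera(c);save(p,c+'0')
    for q in ['chest','lid_handle','lock_grip','lid_hinge','jug','can','carton','bearing','wrench','screwdriver']:
        try:
            for r in recognise(p,q)[:2]:
                u,v=r['centre'];print(c,q,np.round([u,v]),round(r['score'],2),np.round(w(p,u,v),3))
        except Exception as e: print(q,e)
E
```

```text
{'t': 0.0, 'joints': array([ 1.21401057,  0.39919327,  0.04500186,  1.53787822, -0.01872243,
        1.20689057, -0.05070379]), 'qd': array([ 4.93759295e-04, -1.13498880e-03, -6.87249886e-04, -1.16073830e-03,
        1.91344606e-05,  1.67471461e-03, -4.71510531e-04]), 'joint_efforts': array([-1.14621140e-03, -4.75124216e+01,  1.36414580e+00, -2.54220611e+01,
        1.14804247e-02,  9.65737825e-03, -1.13363714e-05]), 'ee_pos': array([ 0.16559659, -0.6278987 ,  0.23026278]), 'ee_rot': array([ 3.14149104e+00,  1.94555881e-03, -1.31288084e+00]), 'wrist_force': array([ 0.62274805,  0.04131686, -0.17993019]), 'moment': array([ 0.02646118, -0.00350517, -0.01442492]), 'width': 1.0013432791477295}
scene chest [286. 234.] 0.95 [0.645 0.01  0.111]
scene lid_handle [278. 221.] 0.93 [ 0.599 -0.015  0.103]
scene lock_grip [332. 214.] 0.86 [0.57  0.14  0.121]
scene jug [205. 205.] 0.49 [ 0.513 -0.263  0.014]
scene can [185. 225.] 0.89 [ 0.671 -0.272  0.155]
scene carton [258. 284.] 0.85 [ 0.786 -0.054  0.058]
scene bearing [206. 202.] 0.47 [ 0.492 -0.266  0.003]
scene wrench [157. 157.] 0.79 [ 0.327 -0.471  0.005]
scene screwdriver [370. 240.] 0.86 [0.58  0.273 0.001]
top chest [278. 195.] 0.65 [0.619 0.001 0.104]
top lid_handle [287. 202.] 0.98 [ 0.597 -0.028  0.109]
top lock_grip [233. 205.] 0.72 [0.58  0.137 0.142]
top lid_hinge [277. 196.] 0.97 [0.614 0.004 0.109]
top jug [127. 187.] 0.88 [0.63  0.466 0.143]
top carton [298. 152.] 0.94 [ 0.767 -0.061  0.05 ]
top carton [233. 206.] 0.33 [0.577 0.138 0.135]
top bearing [359. 232.] 0.42 [ 0.509 -0.269  0.022]
top wrench [418. 290.] 0.72 [ 0.317 -0.473  0.005]
top screwdriver [191. 204.] 0.71 [0.59  0.287 0.028]
```

View pics/top0.png

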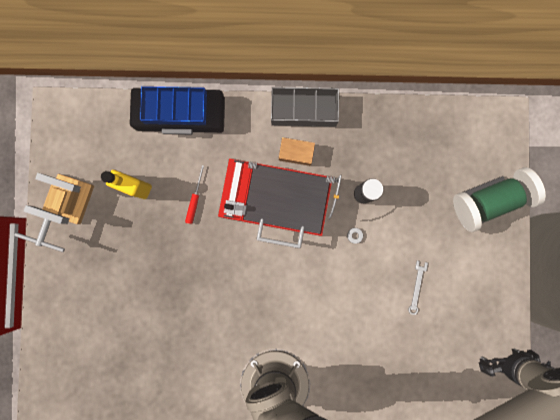

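View pics/scene0.png

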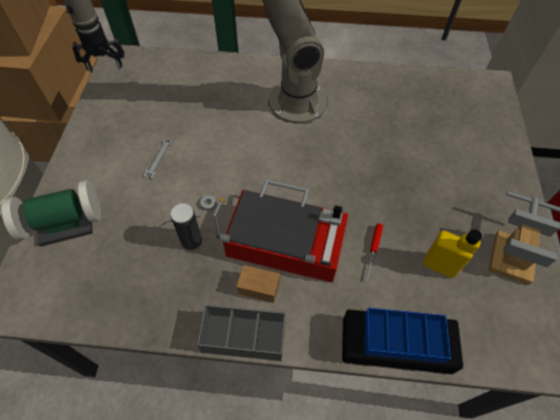

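Run:
```python
from h import *
for c,(a,b,e,f) in dict(top=(205,345,145,250),scene=(205,365,170,285)).items():
    p=read_camera(c); im=p['image'][e:f,a:b,::-1]
    cv2.imwrite(f'pics/{c}z.png',cv2.resize(im,None,fx=5,fy=5,interpolation=cv2.INTER_CUBIC))
    np.savez(c+'.npz',**{k:p[k] for k in ['image','range_z','mtx','R','t']})
    print(p['mtx'],-np.array(p['R']).T@p['t'])
```

```text
[[479.04329881   0.         283.38756564]
 [  0.         479.04329881 208.97372501]
 [  0.           0.           1.        ]] [ 0.4941059  -0.0153321   1.61356036]
[[440.17609708   0.         275.30462778]
 [  0.         440.17609708 211.21418497]
 [  0.           0.           1.        ]] [1.25603441 0.04295802 1.22312997]
```

View pics/topz.png

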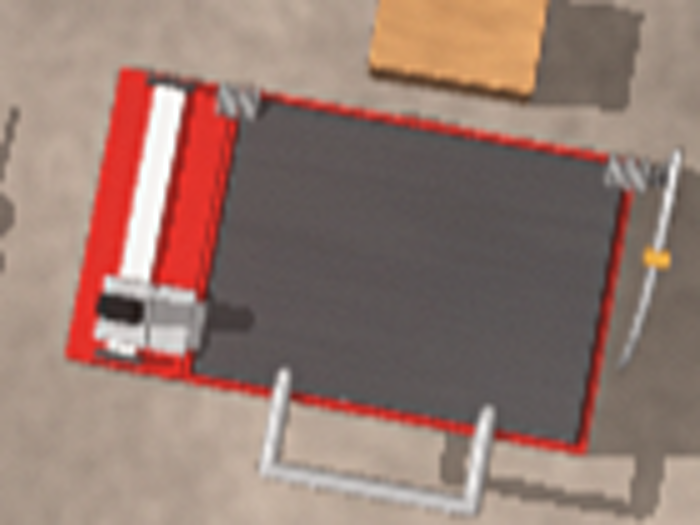

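View pics/scenez.png

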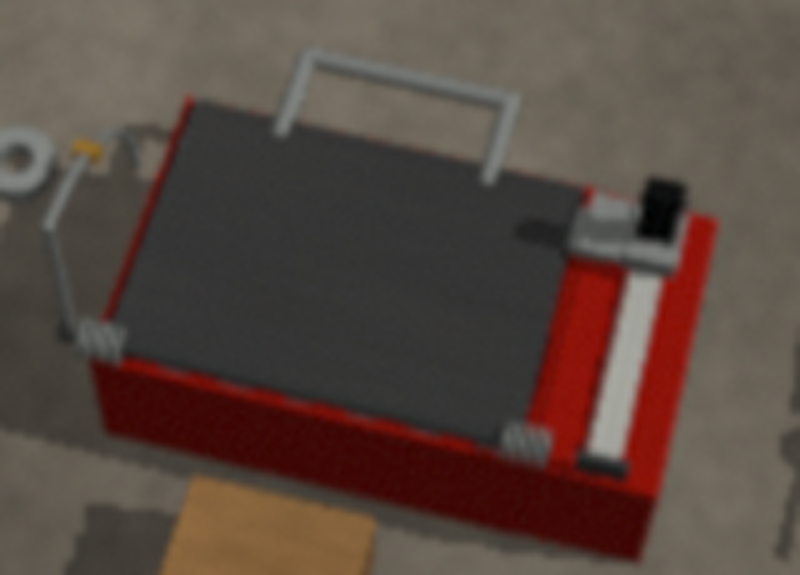

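Run:
```python
from h import *
p=np.load('top.npz'); q=np.load('scene.npz')
f=lambda u,v,z:w(p,205+(u+.5)/5-.5,145+(v+.5)/5-.5,z)
g=lambda u,v,z:w(q,205+(u+.5)/5-.5,170+(v+.5)/5-.5,z)
FL,BL,FR,BR=f(67,358,.1),f(122,70,.1),f(585,450,.1),f(632,160,.1)
for n,x in zip('FL BL FR BR'.split(),(FL,BL,FR,BR)): print(n,x.round(4))
print(np.linalg.norm(BL-FL),np.linalg.norm(FR-FL),np.linalg.norm(BR-FR))
a=np.arctan2(*(BL-FL)[1::-1]);b=np.arctan2(*(FL-FR)[1::-1])-np.pi/2
print('yaw',a,b)
A,B=f(268,467,.105),f(474,503,.105);print('handle',A,B,(A+B)/2,np.arctan2(*(A-B)[1::-1])-np.pi/2)
print('sc handle',g(312,57,.105),g(511,98,.105))
sFL,sFR,sBL=g(715,220,.1),g(190,98,.1),g(655,492,.1);print('scene corners',sFL,sFR,sBL)
print('yaw sc',np.arctan2(*(sFL-sFR)[1::-1])-np.pi/2,np.arctan2(*(sBL-sFL)[1::-1]))
print('grip top',f(121,303,.171), g(664,183,.171))
for yaw in [-.18]:
  R=np.array([[np.cos(yaw),-np.sin(yaw)],[np.sin(yaw),np.cos(yaw)]])
  c=((FL+FR+BL+BR)/4)[:2]; 
  print('c',c,'hinge',c+R@[.085,-.03],'handle',c+R@[-.14,-.03],)
```

```text
FL [0.5472 0.188  0.1   ]
BL [0.7312 0.1581 0.1   ]
FR [ 0.4957 -0.1403  0.1   ]
BR [ 0.6803 -0.1672  0.1   ]
0.18638135939643005 0.3323415036714401 0.18649401196002907
yaw -0.16150781500668282 -0.15557755159261633
handle [0.48107423 0.05921683 0.105     ] [ 0.46109379 -0.07067329  0.105     ] [ 0.47108401 -0.00572823  0.105     ] -0.15262938132266046
sc handle [ 0.46139906 -0.06472675  0.105     ] [0.47959427 0.06074002 0.105     ]
scene corners [0.55191454 0.18791723 0.1       ] [ 0.49657099 -0.13681168  0.1       ] [0.73302079 0.15773432 0.1       ]
yaw sc -0.16880808140864811 -0.16514077028697816
grip top [0.57858536 0.14684249 0.171     ] [0.57477712 0.14962965 0.171     ]
c [0.61361425 0.00963572] hinge [ 0.69187007 -0.0350971 ] handle [0.47050524 0.00518455]
```

>>> {"method": "play_rows", "body": {
  "increments": [
    [10,25,20,0,0,3],
    [16,31,20,0,0,3],
    [16,31,20,0,0,3],
    [16,31,20,0,0,3],
    [16,31,10,0,0,3]
  ],
  "claw": 0,
  "newtons": 30
}}

```text
t: 1.62
ee_pos: [0.2408, -0.479, 0.3241]
ee_rot: [3.142, -0.004, -1.049]
wrist_force: [1.4, -0.8, 0.1]
width: 0.499
```

>>> {"method": "play_rows", "body": {
  "increments": [
    [16,31,0,0,0,3],
    [16,31,0,0,0,3],
    [16,31,0,0,0,3],
    [16,31,0,0,0,3],
    [16,31,0,0,0,3]
  ]
}}

```text
t: 2.03
ee_pos: [0.3202, -0.3229, 0.3217]
ee_rot: [3.141, -0.001, -0.787]
wrist_force: [0.9, 0.3, 0.5]
width: 0.497
```

>>> {"method": "play_rows", "body": {
  "increments": [
    [16,31,0,0,0,3],
    [16,31,0,0,0,3],
    [16,31,0,0,0,3],
    [16,31,0,0,0,3],
    [16,31,0,0,0,3]
  ]
}}

```text
t: 2.45
ee_pos: [0.4002, -0.1679, 0.3217]
ee_rot: [3.141, -0.001, -0.525]
wrist_force: [0.1, 0.5, -0.5]
width: 0.5
```

>>> {"method": "play_rows", "body": {
  "increments": [
    [16,31,0,0,0,3],
    [16,31,0,0,0,3],
    [16,31,0,0,0,3],
    [16,31,0,0,0,3],
    [16,31,0,0,0,3]
  ]
}}

```text
t: 2.87
ee_pos: [0.4802, -0.013, 0.3217]
ee_rot: [3.141, -0.001, -0.263]
wrist_force: [1.2, -0.1, 0.4]
width: 0.5
```

>>> {"method": "play_rows", "body": {
  "increments": [
    [19,32,-4,0,0,1.2],
    [19,32,-4,0,0,1.2],
    [19,32,-4,0,0,1.2],
    [19,32,-4,0,0,1.2],
    [19,32,-4,0,0,1.2]
  ]
}}

```text
t: 3.28
ee_pos: [0.5756, 0.1467, 0.3013]
ee_rot: [3.141, -0.001, -0.161]
wrist_force: [0.3, 0.1, 0.6]
width: 0.501
```

Run:
```python
from h import *
s=telemetry.get_state();print(s['ee_pos'],s['ee_rot'],s['joints'])
p=read_camera('wrist');save(p,'w1');print(p['mtx'],p['mount'])
from scipy.spatial.transform import Rotation as Ro
RT=Ro.from_euler('xyz',s['ee_rot']).as_matrix()
M=np.array(p['mount'])
for q in ['lock_grip','lid_handle']:
  for r in recognise(p,q)[:2]:
    u,v=r['centre'];K=p['mtx'];dx,dy=u-K[0,2],v-K[1,2];rr=np.hypot(dx,dy);th=rr/K[0,0]
    d=np.array([np.sin(th)*dx/rr,np.sin(th)*dy/rr,np.cos(th)])
    o=RT@M[:3,3]+s['ee_pos'];D=RT@M[:3,:3]@d
    z=p['range_z'][int(v),int(u)]
    print(q,r['score'],(u,v),'range',o+D*z/d[2],[ (o+D*(h-o[2])/D[2]).round(4) for h in (.105,.152,.171)])
```

```text
[0.57560741 0.14674458 0.30125157] [ 3.14145481e+00 -6.10691398e-04 -1.60773016e-01] [ 0.2506899   0.31941563 -0.73482645  1.56253339  0.21829626  1.34332909
 -0.66906235]
[[325.1922621    0.         280.68400238]
 [  0.         325.1922621  212.88894423]
 [  0.           0.           1.        ]] [[ 9.99999159e-01 -1.27384027e-03 -2.41584743e-04 -3.08038368e-05]
 [ 1.29111549e-03  9.61334806e-01  2.75379238e-01 -7.02055890e-02]
 [-1.18545339e-04 -2.75379318e-01  9.61335642e-01 -1.42995974e-01]
 [ 0.00000000e+00  0.00000000e+00  0.00000000e+00  1.00000000e+00]]
lock_grip 0.82 (282.3, 197.7) range [0.57789259 0.15216028 0.17168196] [array([0.5757, 0.1365, 0.105 ]), array([0.5773, 0.1475, 0.152 ]), array([0.5779, 0.152 , 0.171 ])]
lid_handle 0.88 (302.7, 273.2) range [0.58479884 0.04619742 0.10933387] [array([0.5848, 0.044 , 0.105 ]), array([0.585 , 0.0678, 0.152 ]), array([0.5852, 0.0775, 0.171 ])]
lid_handle 0.64 (435.1, 276.0) range [ 0.77229626 -0.02060692  0.06175516] [array([0.7513, 0.0062, 0.105 ]), array([0.7285, 0.0352, 0.152 ]), array([0.7193, 0.047 , 0.171 ])]
```

View pics/w1.png

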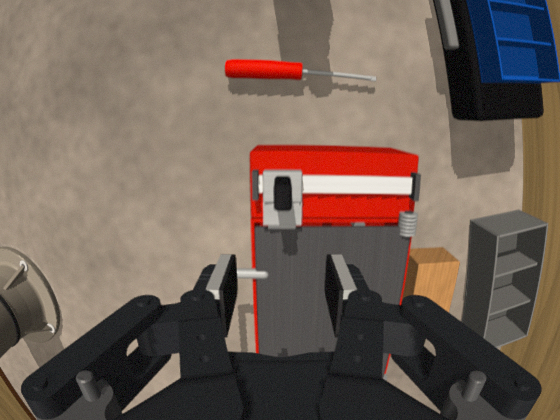

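>>> {"method": "play_rows", "body": {
  "increments": [
    [0.4,0.5,-34,0,0,0],
    [0.4,0.5,-34,0,0,0],
    [0.4,0.5,-34,0,0,0],
    [0,0,-33,0,0,0],
    [0,0,-30,0,0,0]
  ]
}}

```text
t: 3.85
ee_pos: [0.5755, 0.1446, 0.1349]
ee_rot: [3.14, -0.0, -0.163]
wrist_force: [0.5, 0.6, 0.5]
width: 0.497
```

>>> {"method": "play_rows", "body": {
  "increments": [
    [0,0,0,0,0,0],
    [0,0,0,0,0,0],
    [0,0,0,0,0,0],
    [0,0,0,0,0,0]
  ],
  "claw": -1,
  "newtons": 25
}}

```text
t: 4.18
ee_pos: [0.5761, 0.1456, 0.1369]
ee_rot: [3.14, -0.001, -0.162]
wrist_force: [1.5, -1.3, -10.5]
width: 0.189
```

Run:
```python
from h import *
s=telemetry.get_state();print(s['ee_pos'],s['wrist_force'],s['width'])
p=read_camera('wrist');save(p,'w2')
```

```text
[0.57612819 0.14557703 0.13686104] [  1.54313458  -1.34770899 -10.45684653] 0.1892878960358256
```

View pics/w2.png

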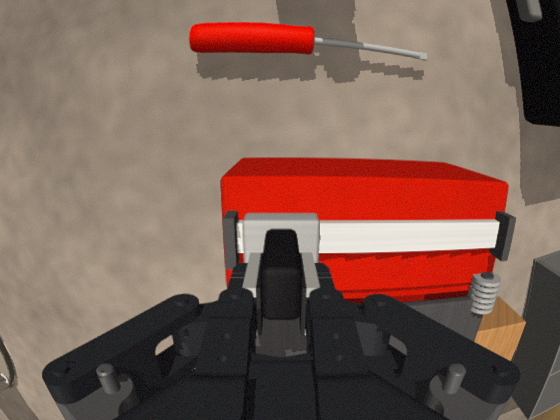

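>>> {"method": "play_rows", "body": {
  "increments": [
    [12,-1.9,0,0,0,0],
    [20,-3.2,0,0,0,0],
    [20,-3.2,0,0,0,0],
    [20,-3.2,0,0,0,0],
    [16,-2.6,0,0,0,0]
  ]
}}

```text
t: 4.65
ee_pos: [0.6644, 0.1311, 0.1369]
ee_rot: [3.139, 0.001, -0.163]
wrist_force: [-2.8, -2.3, -5.1]
width: 0.181
```

>>> {"method": "play_rows", "body": {
  "increments": [
    [3,-0.5,0,0,0,0],
    [3,-0.5,0,0,0,0],
    [3,-0.5,0,0,0,0]
  ]
}}

```text
t: 4.9
ee_pos: [0.6723, 0.1299, 0.1369]
ee_rot: [3.139, 0.001, -0.162]
wrist_force: [-2.2, -4.4, -2.7]
width: 0.183
```

>>> {"method": "play_rows", "body": {
  "increments": [
    [3,-0.5,0,0,0,0],
    [3,-0.5,0,0,0,0],
    [2,-0.3,0,0,0,0]
  ]
}}

```text
t: 5.15
ee_pos: [0.6802, 0.1286, 0.1369]
ee_rot: [3.139, 0.0, -0.162]
wrist_force: [-3.0, -4.6, -4.6]
width: 0.18
```

>>> {"method": "play_rows", "body": {
  "increments": [
    [2,-0.3,0,0,0,0],
    [2,-0.3,0,0,0,0],
    [2,-0.3,0,0,0,0]
  ]
}}

```text
t: 5.4
ee_pos: [0.6862, 0.1275, 0.1369]
ee_rot: [3.139, 0.0, -0.162]
wrist_force: [-3.2, -4.3, -3.0]
width: 0.182
```

Run:
```python
from h import *
s=telemetry.get_state();print(s['ee_pos'],s['wrist_force'],s['width'])
p=read_camera('wrist');save(p,'w3')
```

```text
[0.68617567 0.12754383 0.1368963 ] [-3.23793389 -4.29902928 -3.00618388] 0.18240784956943834
```

View pics/w3.png

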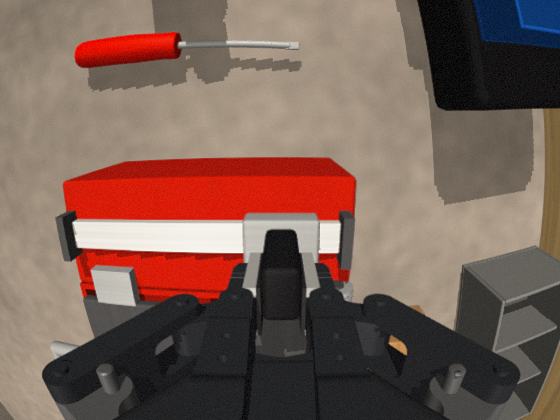

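>>> {"method": "play_rows", "body": {
  "increments": [
    [2,-0.5,0,0,0,0],
    [2,-0.5,0,0,0,0],
    [2,-0.5,0,0,0,0]
  ]
}}

```text
t: 5.7
ee_pos: [0.6923, 0.1266, 0.1369]
ee_rot: [3.139, 0.0, -0.161]
wrist_force: [-2.0, -4.2, -4.1]
width: 0.181
```

>>> {"method": "play_rows", "body": {
  "increments": [
    [1.5,-0.3,0,0,0,0],
    [1.5,-0.3,0,0,0,0],
    [0,0,0,0,0,0]
  ]
}}

```text
t: 5.95
ee_pos: [0.6947, 0.1262, 0.1369]
ee_rot: [3.139, 0.002, -0.161]
wrist_force: [-3.7, -4.5, -1.9]
width: 0.18
```

>>> {"method": "play_rows", "body": {
  "increments": [
    [1.5,-0.3,0,0,0,0],
    [1.5,-0.3,0,0,0,0],
    [0,0,0,0,0,0]
  ]
}}

```text
t: 6.2
ee_pos: [0.6949, 0.1261, 0.1368]
ee_rot: [3.137, 0.008, -0.16]
wrist_force: [-12.3, -5.2, 2.4]
width: 0.185
```

>>> {"method": "play_rows", "body": {
  "increments": [
    [0,0,0,0,0,0],
    [0,0,0,0,0,0],
    [0,0,0,0,0,0]
  ],
  "claw": 0
}}

```text
t: 6.45
ee_pos: [0.7003, 0.1288, 0.1385]
ee_rot: [-3.138, -0.004, -0.16]
wrist_force: [0.5, -0.2, 0.9]
width: 0.501
```

>>> {"method": "play_rows", "body": {
  "increments": [
    [-1,0,15,0,0,0],
    [-1,0,30,0,0,0],
    [0,0,35,0,0,0],
    [0,0,35,0,0,0],
    [0,0,10,0,0,0]
  ]
}}

```text
t: 6.87
ee_pos: [0.6999, 0.1288, 0.2703]
ee_rot: [-3.135, -0.012, -0.161]
wrist_force: [0.7, 0.8, 1.9]
width: 0.497
```

Run:
```python
from h import *
s=telemetry.get_state();print(s['ee_pos'],s['wrist_force'],s['width'])
p=read_camera('wrist');save(p,'w4')
```

```text
[0.69990245 0.1288049  0.27033154] [0.67685322 0.76434985 1.94617714] 0.4967218096586152
```

View pics/w4.png

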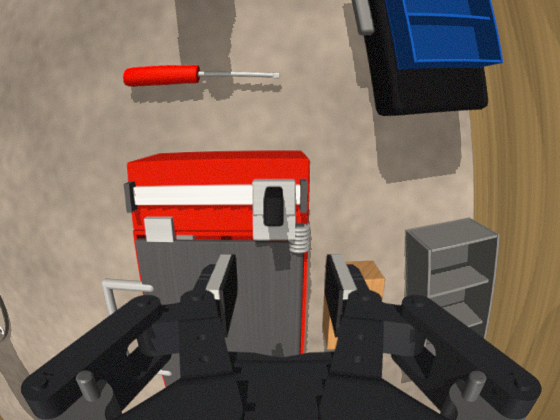

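>>> {"method": "play_rows", "body": {
  "increments": [
    [-28,-16,-5,0,0,0],
    [-28,-16,-5,0,0,0],
    [-28,-16,-5,0,0,0],
    [-28,-16,-5,0,0,0],
    [-28,-16,-5,0,0,0]
  ],
  "claw": -0.1
}}

```text
t: 7.33
ee_pos: [0.5555, 0.0462, 0.2361]
ee_rot: [-3.141, -0.0, -0.16]
wrist_force: [-0.6, -0.1, 0.3]
width: 0.45
```

>>> {"method": "play_rows", "body": {
  "increments": [
    [-29,-17,-5,0,0,0],
    [-29,-17,-5,0,0,0],
    [-29,-17,-5,0,0,0],
    [-2,-1,0,0,0,0]
  ]
}}

```text
t: 7.67
ee_pos: [0.4618, -0.0092, 0.2195]
ee_rot: [3.136, 0.006, -0.166]
wrist_force: [-0.3, -0.8, -0.7]
width: 0.451
```

Run:
```python
from h import *
s=telemetry.get_state();print(s['ee_pos'],s['ee_rot'],s['joints'],s['wrist_force'],s['width'])
p=read_camera('wrist');save(p,'w5')
p=read_camera('top');np.savez('top.npz',**{k:p[k] for k in ['image','range_z','mtx','R','t']})
cv2.imwrite('pics/t5.png',cv2.resize(p['image'][145:250,205:345,::-1],None,fx=5,fy=5,interpolation=cv2.INTER_CUBIC))
```

```text
[ 0.46181313 -0.00923102  0.21949033] [ 3.1359142   0.0059114  -0.16553721] [ 0.58119094  0.1080256  -0.69925584  1.96116638  0.08197158  1.10623989
 -0.31801682] [-0.32473404 -0.84995391 -0.72408804] 0.45147738604195414
```

View pics/w5.png

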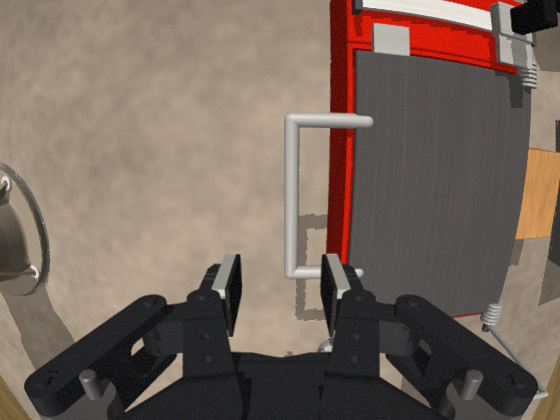

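View pics/t5.png

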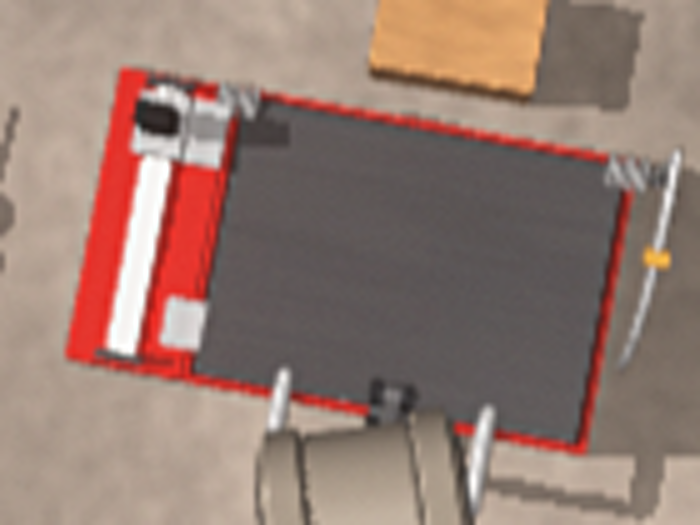

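```bash
cat >> h.py <<'E'
from scipy.spatial.transform import Rotation as Ro
def ww(p,s,u,v,h):
    RT=Ro.from_euler('xyz',s['ee_rot']).as_matrix();M=np.array(p['mount'])
    K=p['mtx'];dx,dy=u-K[0,2],v-K[1,2];rr=np.hypot(dx,dy);th=rr/K[0,0]
    d=np.array([np.sin(th)*dx/rr,np.sin(th)*dy/rr,np.cos(th)])
    o=RT@M[:3,3]+s['ee_pos'];D=RT@M[:3,:3]@d
    return o+D*(h-o[2])/D[2], o+D*p['range_z'][int(v),int(u)]/d[2]
E
python3 - <<'E'
from h import *
s=telemetry.get_state();print(s['ee_pos'],s['ee_rot'])
p=read_camera('wrist')
for u,v in [(292,121),(292,150),(292,200),(292,250),(292,273)]: print(u,v,*ww(p,s,u,v,.105))
E
```

```text
[ 0.46720703 -0.00626653  0.22154695] [ 3.14040952e+00 -1.12423412e-03 -1.62832738e-01]
292 121 [0.48764392 0.06234285 0.105     ] [0.48747228 0.06235896 0.10983119]
292 150 [0.48394866 0.03943402 0.105     ] [4.86175534e-01 2.98479046e-02 3.81836449e-04]
292 200 [ 0.47751947 -0.00114738  0.105     ] [ 4.77153421e-01 -2.71375954e-02  2.16178229e-04]
292 250 [ 0.47073378 -0.04496255  0.105     ] [ 4.67631053e-01 -8.85949398e-02  3.42633336e-04]
292 273 [ 0.46738414 -0.06694067  0.105     ] [ 0.46759343 -0.06447384  0.10991779]
```

Run:
```python
from h import *
s=telemetry.get_state();print(s['ee_pos'],s['ee_rot'])
p=read_camera('wrist')
for v in (140,190,240):
    r=p['range_z'][v,250:330]; c=np.where((r>0)&(r<r.max()-.06))[0]+250
    c=c[c<310];print(v,c)
    if len(c):print(ww(p,s,c.mean(),v,.105))
```

```text
[ 0.46859609 -0.00524034  0.22200082] [-3.14132857e+00 -2.30625079e-03 -1.61215448e-01]
140 [275 276 277 278 279 280 281 282 283 284 285 286 287 288 289 290]
(array([0.47925079, 0.04972275, 0.105     ]), array([0.47925819, 0.05014266, 0.112607  ]))
190 [275 276 277 278 279 280 281 282 283 284 285 286 287 288 289]
(array([0.47229305, 0.00955618, 0.105     ]), array([0.47248087, 0.01097628, 0.11177272]))
240 [276 277 278 279 280 281 282 283 284 285 286 287 288 289]
(array([ 0.46572114, -0.03347232,  0.105     ]), array([ 0.4660694 , -0.03100749,  0.11157002]))
```

>>> {"method": "play_rows", "body": {
  "increments": [
    [0.5,0,-30,0,0,0],
    [0.5,0,-30,0,0,0],
    [0.5,0,-30,0,0,0],
    [0,0,-24,0,0,0],
    [0,0,-20,0,0,0]
  ]
}}

```text
t: 8.28
ee_pos: [0.4704, -0.0038, 0.0857]
ee_rot: [-3.14, 0.001, -0.159]
wrist_force: [0.3, 0.3, 0.7]
width: 0.451
```

>>> {"method": "play_rows", "body": {
  "increments": [
    [0,0,0,0,0,0],
    [0,0,0,0,0,0]
  ]
}}

```text
t: 8.45
ee_pos: [0.4701, -0.0041, 0.087]
ee_rot: [-3.14, 0.001, -0.159]
wrist_force: [0.6, -0.3, -0.0]
width: 0.452
```

Run:
```python
from h import *
s=telemetry.get_state();print(s['ee_pos'],s['ee_rot'],s['wrist_force'],s['width'])
p=read_camera('wrist');save(p,'w6')
```

```text
[ 0.4700983  -0.00412175  0.0869792 ] [-3.13989480e+00  1.35467234e-03 -1.59085371e-01] [ 0.57609498 -0.33484818 -0.0185088 ] 0.4522109689296531
```

View pics/w6.png

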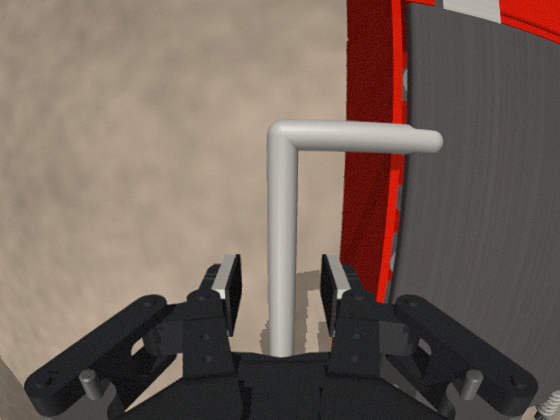

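>>> {"method": "play_rows", "body": {
  "increments": [
    [0,0,0,0,0,0],
    [0,0,0,0,0,0],
    [0,0,0,0,0,0],
    [0,0,0,0,0,0],
    [0,0,0,0,0,0]
  ],
  "claw": -1,
  "newtons": 30
}}

```text
t: 8.92
ee_pos: [0.4704, -0.0052, 0.0884]
ee_rot: [-3.141, -0.002, -0.161]
wrist_force: [-0.8, 1.6, 4.3]
width: 0.129
```

>>> {"method": "play_rows", "body": {
  "increments": [
    [0.5,-0.1,15.7,0,0,0],
    [1.6,-0.3,15.6,0,0,0],
    [2.7,-0.4,15.5,0,0,0]
  ]
}}

```text
t: 9.17
ee_pos: [0.4747, -0.006, 0.1347]
ee_rot: [-3.14, -0.001, -0.161]
wrist_force: [3.5, 0.7, -4.0]
width: 0.13
```

>>> {"method": "play_rows", "body": {
  "increments": [
    [0,0,0,0,0,0]
  ]
}}

```text
t: 9.25
ee_pos: [0.4751, -0.006, 0.1361]
ee_rot: [-3.142, -0.002, -0.161]
wrist_force: [-0.6, 2.4, -1.4]
width: 0.127
```

Run:
```python
from h import *
s=telemetry.get_state();print(s['ee_pos'],s['ee_rot'],s['wrist_force'],s['width'])
p=read_camera('wrist');save(p,'w7')
```

```text
[ 0.47505807 -0.00601962  0.13612595] [-3.14152373e+00 -2.11219421e-03 -1.61456560e-01] [-0.57410671  2.44066157 -1.39588903] 0.12708010473917952
```

View pics/w7.png

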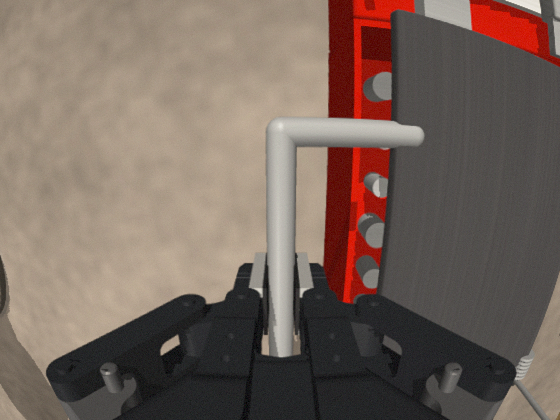

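The lid is following: the chest interior now shows at the front, and the bar is pinched between the pads. I'll continue along the arc.

>>> {"method": "play_rows", "body": {
  "increments": [
    [3.8,-0.6,15.2,0,0,0],
    [4.8,-0.8,14.9,0,0,0],
    [5.8,-0.9,14.6,0,0,0],
    [6.8,-1.1,14.1,0,0,0],
    [7.8,-1.3,13.6,0,0,0]
  ]
}}

```text
t: 9.72
ee_pos: [0.5007, -0.0102, 0.2053]
ee_rot: [-3.142, 0.006, -0.161]
wrist_force: [-2.9, 2.8, -0.5]
width: 0.127
```

>>> {"method": "play_rows", "body": {
  "increments": [
    [8.7,-1.4,13,0,0,0],
    [9.5,-1.6,12.4,0,0,0],
    [10.4,-1.7,11.7,0,0,0],
    [11.2,-1.8,10.9,0,0,0],
    [11.9,-1.9,10.1,0,0,0]
  ]
}}

```text
t: 10.13
ee_pos: [0.5488, -0.0182, 0.2645]
ee_rot: [3.139, 0.016, -0.16]
wrist_force: [-18.1, 2.5, 18.1]
width: 0.124
```

Run:
```python
from h import *
s=telemetry.get_state();print(s['ee_pos'],s['ee_rot'],s['joints'],s['wrist_force'],s['width'])
p=read_camera('wrist');save(p,'w8');p=read_camera('scene');save(p,'s8')
```

```text
[ 0.54875114 -0.0181669   0.26452876] [ 3.13864445  0.01581313 -0.16015616] [ 0.53146688  0.25520655 -0.69067639  1.70822819  0.16795831  1.25529133
 -0.35837768] [-18.07173208   2.54332251  18.14794258] 0.12384488628003013
```

View pics/w8.png

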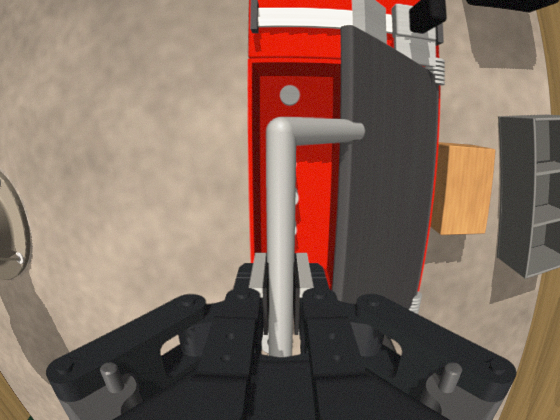

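View pics/s8.png

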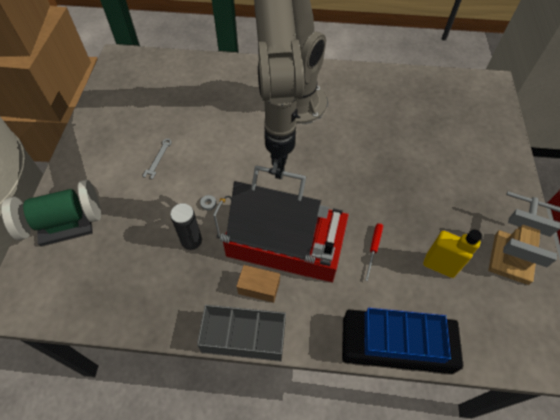

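>>> {"method": "play_rows", "body": {
  "increments": [
    [0,0,0,0,0,0],
    [0,0,0,0,0,0]
  ]
}}

```text
t: 10.4
ee_pos: [0.5507, -0.0184, 0.2657]
ee_rot: [3.139, 0.01, -0.161]
wrist_force: [-15.6, 1.7, 18.4]
width: 0.127
```

>>> {"method": "play_rows", "body": {
  "increments": [
    [-3,0.5,2,0,0,0],
    [0,0,0,0,0,0]
  ]
}}

```text
t: 10.57
ee_pos: [0.5511, -0.0185, 0.2662]
ee_rot: [3.141, 0.001, -0.161]
wrist_force: [-3.4, 1.8, 4.5]
width: 0.124
```

>>> {"method": "play_rows", "body": {
  "increments": [
    [12.3,-2,9.5,0,0,0],
    [12.9,-2.1,8.6,0,0,0],
    [0,0,0,0,0,0]
  ]
}}

```text
t: 10.82
ee_pos: [0.5786, -0.0229, 0.2861]
ee_rot: [-3.141, -0.001, -0.161]
wrist_force: [-4.6, 0.8, 6.8]
width: 0.122
```

>>> {"method": "play_rows", "body": {
  "increments": [
    [13,-2.1,8,0,0,0],
    [13.7,-2.2,7,0,0,0],
    [14.2,-2.3,6,0,0,0],
    [0,0,0,0,0,0]
  ]
}}

```text
t: 11.15
ee_pos: [0.6206, -0.0298, 0.306]
ee_rot: [-3.14, -0.003, -0.162]
wrist_force: [-0.9, 2.2, 3.2]
width: 0.125
```

Run:
```python
from h import *
s=telemetry.get_state();print(s['ee_pos'],s['ee_rot'],s['wrist_force'],s['width'])
p=read_camera('wrist');save(p,'w9');p=read_camera('scene');save(p,'s9')
np.savez('sc9.npz',**{k:p[k] for k in ['image','range_z','mtx','R','t']})
cv2.imwrite('pics/s9z.png',cv2.resize(p['image'][130:290,200:370,::-1],None,fx=4,fy=4,interpolation=cv2.INTER_CUBIC))
```

```text
[ 0.62062736 -0.0298222   0.30596224] [-3.13971148e+00 -2.78948321e-03 -1.61787586e-01] [-0.91605294  2.15033927  3.22781699] 0.12525514404834062
```

View pics/s9z.png

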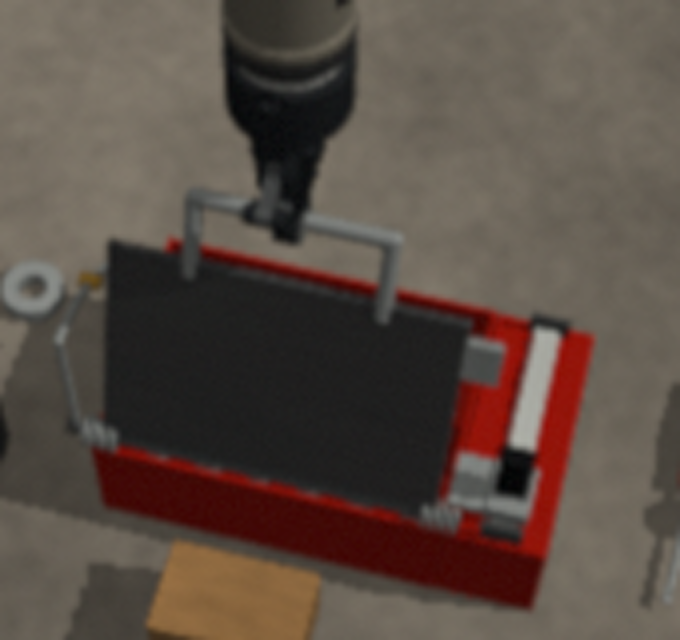

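View pics/w9.png

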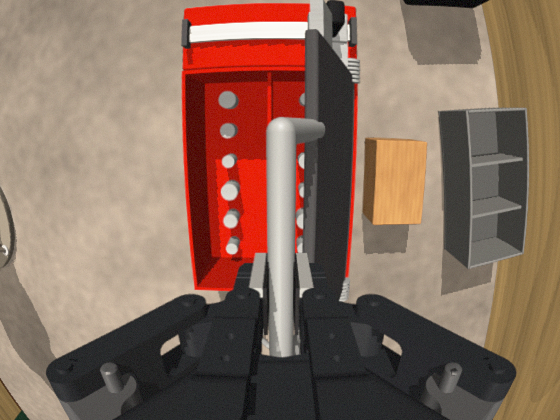

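```bash
cat >> h.py <<'E'
def lidangle(p,us,vs):
    P=np.array([w(p,u,v) for u in us for v in vs if p['range_z'][v,u]>0])
    for _ in range(3):
        c=P.mean(0);n=np.linalg.svd(P-c)[2][2];r=(P-c)@n;P=P[abs(r)<.006]
    n=n*np.sign(n[2]);return np.degrees(np.arccos(n[2])),n,len(P),abs(r).mean()
E
python3 - <<'E'
from h import *
p=np.load('sc9.npz')
print(lidangle({k:p[k] for k in p},range(235,300,2),range(205,238,2)))
E
```

```text
(np.float64(70.77824795011462), array([ 0.93160222, -0.15403927,  0.32922515]), 556, np.float64(0.0013583067819791794))
```

>>> {"method": "play_rows", "body": {
  "increments": [
    [-10.9,1.8,-4.1,0,0,0],
    [-10.7,1.7,-4.7,0,0,0],
    [-10.4,1.7,-5.3,0,0,0],
    [-10.2,1.6,-5.8,0,0,0]
  ]
}}

```text
t: 11.58
ee_pos: [0.5753, -0.0224, 0.285]
ee_rot: [-3.141, -0.002, -0.161]
wrist_force: [2.8, 2.7, 2.8]
width: 0.125
```

>>> {"method": "play_rows", "body": {
  "increments": [
    [-9.8,1.6,-6.3,0,0,0],
    [-9.5,1.5,-6.8,0,0,0],
    [-9.1,1.5,-7.3,0,0,0],
    [0,0,0,0,0,0],
    [0,0,0,0,0,0]
  ]
}}

```text
t: 12.0
ee_pos: [0.5465, -0.0177, 0.2646]
ee_rot: [-3.141, 0.001, -0.16]
wrist_force: [-0.3, 2.5, -0.1]
width: 0.127
```

Run:
```python
from h import *
s=telemetry.get_state();print(s['ee_pos'],s['ee_rot'],s['wrist_force'],s['width'])
p=read_camera('scene');save(p,'s10')
print(lidangle(p,range(240,300,2),range(205,238,2)))
p=read_camera('wrist');save(p,'w10')
```

```text
[ 0.54653903 -0.01770634  0.26464163] [-3.14149037e+00  8.38317095e-04 -1.60369256e-01] [-0.2921931   2.45103684 -0.08582483] 0.12665474987631603
(np.float64(49.119420040603586), array([ 0.74557352, -0.1255789 ,  0.65448458]), 505, np.float64(0.00169796084327553))
```

View pics/s10.png

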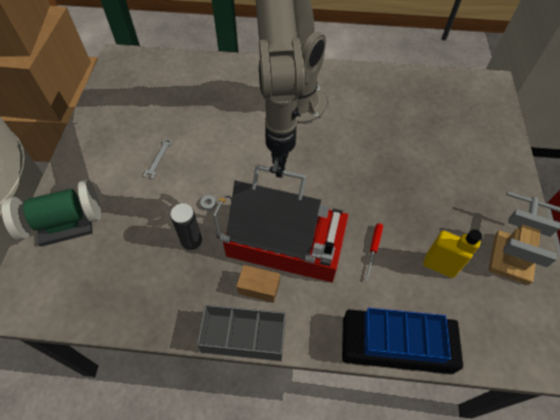

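View pics/w10.png

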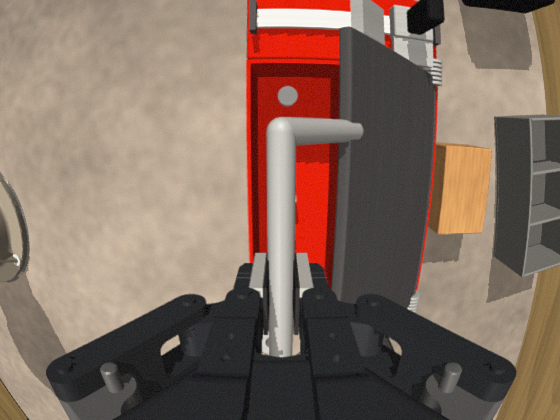

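Both the depth fit (49°) and the arm pose (about 50°) put the lid where it should be. The bar is pinched and the carriage is at the rear stop. I'll let it settle and check once more that it's still.

>>> {"method": "play_rows", "body": {
  "increments": [
    [0,0,0,0,0,0],
    [0,0,0,0,0,0],
    [0,0,0,0,0,0],
    [0,0,0,0,0,0],
    [0,0,0,0,0,0]
  ]
}}

```text
t: 12.52
ee_pos: [0.5477, -0.0179, 0.2656]
ee_rot: [-3.141, -0.0, -0.161]
wrist_force: [-0.2, 3.7, -0.9]
width: 0.12
```

Run:
```python
from h import *
s=telemetry.get_state();print(s['ee_pos'],abs(s['qd']).max(),s['wrist_force'],s['width'])
p=read_camera('scene')
print(lidangle(p,range(240,300,2),range(205,238,2))[0])
print(order.job_done())
```

```text
[ 0.547657   -0.01793258  0.2655945 ] 0.002203158928651864 [-0.15512872  3.68354138 -0.93148314] 0.12016151110094868
49.35266423462037
the job is handed in; nothing more can be done
None
```

The job is handed in, with the gripper still holding the lid at about 49° (0.86 rad), inside the 43.5–56.7° band. The hand-in gave no verdict, so the values below are from my own checks.

- **Lock carriage:** I gripped the carriage and slid it about 119 mm until the push force rose at the rear stop, with the lid still shut. The top and wrist pictures taken afterwards show it at the rear end.
- **Lift past balance:** I pinched the handle bar from above and raised the lid to 70.8° by a plane fit to the depth image; the arm's pose gave about 71°.
- **Final hold:** The last depth fit read 49.4° and the arm's pose about 50°. Joint speeds were under 0.003 rad/s, and the finger opening was about 10–11 mm on the 12 mm bar at 30 N grip.
- **Bystanders:** I never touched them, and they look unmoved in the last scene picture.
- **Force disagreement:** At about 50° on the way up, the wrist force rose to about 26 N because my arc was some 3 mm too tight. I shifted the path outward and it dropped to about 6 N.
- **Time:** The run took about 12.6 s.

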